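# Catch the tea bin's falling lid and lower it shut

## Task

Tip the standing lid of the birch tea bin forward so that it starts to fall shut, catch it on the back of the fingers when it is about half-way down and hold it still there for a moment, then lower it fully shut without letting it knock. Only touch it gently with the outside of the fingers, gripping nothing, and leave the kettle, the teapot and the sugar shaker where they stand.

Things in the scene. Friction and masses are not known exactly. Their poses are not given: they have to be found in the camera images.
- bin: Fixed open bin of pale birch, 110 mm (x) by 156 mm (y) by 75 mm high. Origin: centre of its underside, on the work surface. Its x axis points from its front (robot side) to its back, where the lid is hinged; the front wall's outer face is at x = -55 mm. Shut, the lid sticks out 30 mm beyond that face as a lip with free space under it.
- lid (a joint): Lid angle, rad: 0 shut (level on the rim), 1.57 upright, 1.85 leaning back on its stop, where it starts. No latch: forward of balance at about 1.50 it falls shut by itself, behind it falls back. A hinge damper slows it: from 1.35 rad it takes 3 to 4 s to fall, gathering speed: 0.14 rad/s at 1.3, 0.5 at 0.7 and 0.7 at the rim, a hard knock. Held at its free edge it bears down with about 1.2 N.
- lip (a point): Middle of the lid's free edge, on its inner face (underside when shut), 140 mm from the hinge axis. Lid: flat birch board with a glass pane, 160 mm wide, 10 mm thick, 0.25 kg; its top is about 210 mm above the work surface when up. The point's x axis points to the hinge, y along the free edge, z out to the outer face 10 mm away.
- hinge (a point): Middle of the lid's hinge axis, fixed on the bin: 55 mm behind the bin's centre, 75 mm above the work surface, in the plane of the lid's inner face; the axis runs along the bin's y.
- kettle: Loose small red kettle, about 125 mm in diameter, 157 mm high over its arched black handle; spout reaches 98 mm towards its +y. Origin: centre of its underside. To be left alone.
- teapot: Loose white fluted teapot, about 122 mm in diameter, 116 mm high; spout reaches 100 mm to its +y, handle 95 mm to its -y. Origin: centre of its underside. To be left alone.
- shaker: Loose glass sugar shaker with a steel push dispenser on top, 68 mm in diameter, 122 mm high. Origin: centre of its underside. To be left alone.
Mind the look-alikes: they are no part of the job. What is shaped like the bin but blue is not meant.

How it is judged:
By the outcome, as a careful person would: the job done as asked, in the order asked, and still so for the second after the job is handed in, with the robot touching nothing.
It also fails if it takes over 48 s, if anything falls off the work surface, if the arm or the gripper's body presses on something with over 40 N, if the wrist force passes 120 N, or if a joint passes its speed limit or range.

## Robot

A 6-joint arm with a two-finger parallel gripper is mounted at the origin on the work surface. World frame = base frame: x ahead of the robot, y to its left, z up, the work surface at z = 0. Lengths are in m, angles in degrees, forces in N, time in s.
With the tool pointing down it reaches from about 0.4 to 0.925 m from the base axis. Payload 3.4 kg.
Tool frame: the origin (TCP) lies at the very end of the fingers, on their centre line; the grasp point (between the pads) lies 19 mm behind it (arm.grip_depth is the z of the grasp point in the tool frame, in m); z points along the fingers, y is the direction in which the jaws open and shut (so a half turn about z gives the same grasp; the last joint's range is limited). The gripper opens to 85 mm and grips with 20 to 120 N. Pads are 22 mm wide; open, the fingers measure 114 mm over their backs; the gripper's body (76 mm by 85 mm) begins 54 mm behind the grasp point. The pads swing forward as they close: fully open they stand 13 mm farther back than shut.
Start: joints at [70.101, 17.578, 86.31, -0, 76.112, -4.211], TCP at [0.155, 0.554, 0.195] pointing down, gripper open.
Joint ranges: [-179.03, 179.03], [-60, 130.46], [8.19, 133.38], [-81.62, 261.62], [5.75, 156.47], [-153.77, 153.77]. Speed limits (degrees/s): [147.25, 147.25, 180, 180, 180, 180].

## Interface

Orientations are given as [roll, pitch, yaw] about the fixed x, y, z axes, in that order (R = Rz(yaw) Ry(pitch) Rx(roll)).
In Python, from station import arm gives the robot as it stands.
- The arm moves only by the tool step_arm, never from a script. Its argument "moves" is a list of rows, each an object with "linear": the shift along the tool's x, y, z in m, a list of three; "spin": the turn about the tool's z in rad; "hand": the finger opening in m, from 0 to 0.0854. A call has 1 to 20 rows; each row shifts and turns the commanded pose from where the row before left it, along the tool's axes as they then stand; what a row does not reach is not made up. A row lasts 1/10 s, in which the tool goes at most 50 mm and 8.59 degrees, less where a joint would pass 70% of its speed; a pose out of reach is approached as far as the arm can. A call with a gripper value outside its range is refused whole. The fingers move at their own pace and stop on an object; "force" is the grip in N (left out, the last holds). Time passes only in rows, so rows that do not move let the fingers close. It gives the time, the measured TCP pose, the force and the opening at its end, in the units of the state.
- arm.sense(): the state, without advancing time (a new reading comes with each control period).
- arm.camera(name): name is "side" or "top" or "wrist"; returns a dict with "frame" (480x640x3 uint8, red, green, blue), "z_map" (480x640 float32, m along the optical axis (not along the pixel's ray), 0 where there is no reading), "fov_y" (degrees; the focal length in pixels is half the picture's height over the tangent of half this angle, whatever the lens; pixels are square), "cx", "cy" (the principal point, pixels), "origin" and "rotation" of the camera in the world; the wrist camera has in their place "hand_eye" (4x4, takes a point from camera to tool coordinates, whose origin is the TCP and whose axes are the flange's). Camera axes: x right, y up, looking along -z (the intrinsics and any distortion apply to the point x, -y, -z); pixel columns grow to the right and rows downward; lengths in m; the calibration is good to about 2 mm. A picture is of the moment at which its call begins: read the wrist's pose just before it.
- arm.sign_off(): hands the job in, once; it reports no verdict.
The state is a dict: "time": time; "joints": joint angles; "qvel": joint speeds; "effort": joint torques, N m; "ee_pos": TCP position; "eef_rot": TCP orientation; "wrist_force": force on the tool from outside, world axes, zero at the start; "ft_torque": the same for the moment, N m; "gripper_width": finger opening in m.
Only numpy, scipy, OpenCV 4.12 (cv2) and the standard library are available. Lean on these libraries where they do the work, as an engineer would, in place of code of your own. Each camera call takes 0.05 s, during which the arm holds its last target. There are 200 camera calls.

## Working session

There is one attempt and no reset: what is moved stays moved. The work goes in short steps, Python scripts to look and compute and a tool call to move; the robot and the scene stay as the last step left them, time stands still between calls to the robot, and variables do not carry over. Pictures are saved under pics/ and viewed, about 8 in all and at most 12, crops included, and the job is handed in when it is done.

Besides the shell and the picture viewer there is one more tool, called after "Call:" by a JSON object that holds its "api" and its "payload", one argument or row to a line. step_arm: Moves the arm, as the interface text tells. Its arguments: {"type":"object","properties":{"moves":{"type":"array","items":{"type":"object","properties":{"linear":{"type":"array","items":{"type":"number"}},"spin":{"type":"number"},"hand":{"type":"number"}}}},"force":{"type":"number"}},"required":["moves"]}

```bash
mkdir -p pics; cat > h.py <<'E'
import numpy as np, cv2
from station import arm
def grab(n):
    c=arm.camera(n); np.savez(f'pics/{n}.npz',**c); return c
def world(c,u,v,z=None):
    f=240/np.tan(np.radians(c['fov_y'])/2)
    d=c['z_map'][int(v),int(u)] if z is None else z
    p=np.array([(u-c['cx'])/f*d,-(v-c['cy'])/f*d,-d])
    return c['rotation']@p+c['origin']
E
python3 - <<'E'
from h import *
print(arm.sense())
for n in('top','side'):
    c=grab(n); cv2.imwrite(f'pics/{n}.png',c['frame'][...,::-1]); print(n,c['origin'],c['rotation'],c['fov_y'],c['cx'],c['cy'],[k for k in c])
E
```

```text
{'time': 0.0, 'joints': array([ 7.01007274e+01,  1.76226493e+01,  8.63832622e+01,  4.75942434e-04,
        7.61098271e+01, -4.21220825e+00]), 'qvel': array([-0.03333081, -0.00469469,  0.02687123,  0.10043385, -0.08729181,
       -0.05071253]), 'effort': array([ 1.29283302e-05, -4.57557535e+01, -2.51913553e+01,  1.77963016e-04,
        1.30835091e-02, -5.58804373e-06]), 'ee_pos': array([0.155241  , 0.55285879, 0.19378134]), 'eef_rot': array([-1.79884608e+02, -8.96162190e-03,  1.64312812e+02]), 'wrist_force': array([-0.23498437,  1.27396062, -1.15436987]), 'ft_torque': array([ 0.01284627, -0.01213785, -0.00436663]), 'gripper_width': 0.08550117869159728}
top [0.40923649 0.04632844 1.33907457] [  3.99013758   0.68864269 -88.66034975] 47.98133539999194 321.467366507018 245.6641241127664 ['frame', 'z_map', 'fov_y', 'cx', 'cy', 'origin', 'rotation']
side [ 0.38858174 -0.8410162   0.69183117] [55.40282202  1.32980605 -9.24428647] 46.46916729187998 319.56791410701993 236.38012958414424 ['frame', 'z_map', 'fov_y', 'cx', 'cy', 'origin', 'rotation']
```

View pics/top.png

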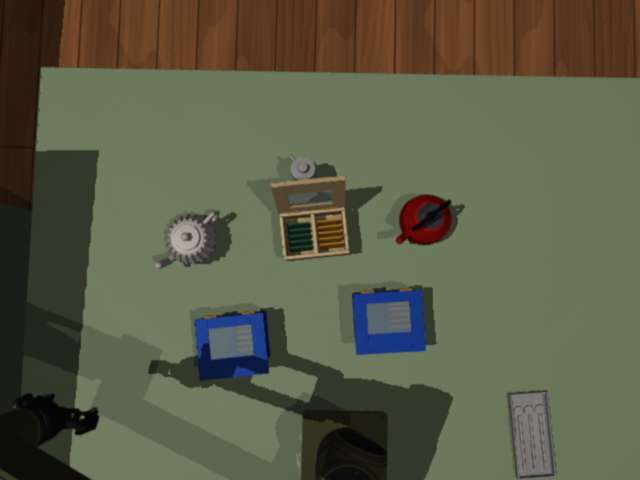

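View pics/side.png

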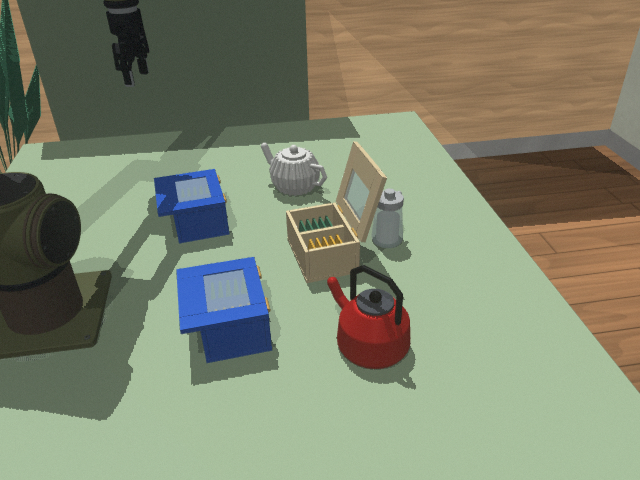

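The birch bin is at top (314,233), with its lid up at (310,192). The look-alikes are the blue bins at (232,345) and (390,320). The kettle is at (425,218), the teapot at (190,237), and the shaker is close behind the lid at (303,168). In the side view the birch bin is at (325,240) with its lid at (362,190).

```bash
cat > h.py <<'E'
import numpy as np, cv2
from scipy.spatial.transform import Rotation as Ro
from station import arm
def grab(n):
    c=arm.camera(n); np.savez(f'pics/{n}.npz',**c); return c
def load(n): return dict(np.load(f'pics/{n}.npz'))
def cloud(c):
    f=240/np.tan(np.radians(c['fov_y'])/2); d=c['z_map']
    v,u=np.mgrid[:480,:640]
    P=np.stack([(u-c['cx'])/f*d,-(v-c['cy'])/f*d,-d],-1)
    return P@Ro.from_euler('xyz',c['rotation'],degrees=True).as_matrix().T+c['origin']
E
python3 - <<'E'
from h import *
c=load('top');W=cloud(c);s=load('side');S=cloud(s)
for n,u,v in [('table',250,230),('rimFL',284,258),('rimFR',348,253),('rimmidF',315,256),('lidtopL',274,183),('lidtopR',344,178),('shaker',303,168),('kettle',432,217),('teapot',187,237),('blueR',390,320)]: print(n,W[v,u].round(4),(c['z_map'][v,u]))
for n,u,v in [('lidtopfar',353,147),('lidtopnear',381,180),('rimFnear',309,277),('rimFfar',289,210),('shaker',389,196),('table',250,400)]: print('S',n,S[v,u].round(4))
a=cv2.resize(c['frame'][140:275,255:455],None,fx=4,fy=4,interpolation=cv2.INTER_CUBIC)
cv2.imwrite('pics/crop1.png',a[...,::-1])
# rim points
for nm,X in(('top',W),('side',S)):
    m=(abs(X[...,2]-.075)<.006)&(abs(X[...,0]-.5)<.35)
    r=X[m]; print(nm,m.sum())
E
```

```text
table [0.5373 0.2439 0.001 ] 1.3462671
rimFL [0.4661 0.1511 0.0723] 1.2689984
rimFR [4.822e-01 3.000e-04 5.660e-02] 1.2837415
rimmidF [0.4722 0.0781 0.0778] 1.2629045
lidtopL [0.6185 0.1654 0.2095] 1.1428983
lidtopR [0.6323 0.0174 0.2099] 1.1413999
shaker [0.6709 0.1093 0.1215] 1.2335645
kettle [ 0.5602 -0.1795  0.1555] 1.1879622
teapot [0.5077 0.3724 0.1086] 1.2386593
blueR [ 0.3277 -0.0993  0.0781] 1.2501776
S lidtopfar [0.6091 0.1658 0.1992]
S lidtopnear [0.6284 0.016  0.2024]
S rimFnear [ 0.4886 -0.0012  0.0142]
S rimFfar [ 4.811e-01  2.739e-01 -4.000e-04]
S shaker [0.6713 0.1041 0.1133]
S table [ 0.3578 -0.2637 -0.0009]
top 3188
side 4440
```

View pics/crop1.png

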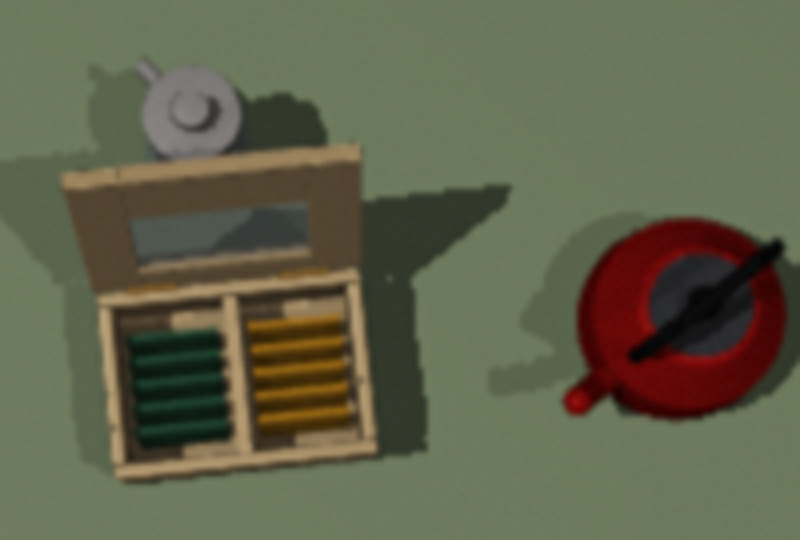

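The crop confirms it: the pale birch bin is open, with rim corners at crop (118,475) and (375,450). The lid's free edge runs from (65,180) to (360,150), and the shaker is at (190,110), directly behind the lid. Next I fit the bin pose and the lid angle.

```bash
python3 - <<'E'
from h import *
W=cloud(load('top'));S=cloud(load('side'))
for nm,X in(('top',W),('side',S)):
    P=X.reshape(-1,3)
    r=P[(abs(P[:,2]-.0755)<.006)&(P[:,0]>.44)&(P[:,0]<.62)&(P[:,1]>-.04)&(P[:,1]<.19)]
    rect=cv2.minAreaRect(r[:,:2].astype(np.float32)*1000)
    print(nm,len(r),rect,np.median(r[:,2]))
    # edge of lid top
    t=P[(P[:,2]>.19)&(P[:,0]>.56)&(P[:,0]<.7)&(P[:,1]>0)&(P[:,1]<.19)]
    if len(t): print('lid top',len(t),t.mean(0),np.polyfit(t[:,1],t[:,0],1),t[:,1].min(),t[:,1].max(),t[:,2].max())
# lid inner face plane
P=W.reshape(-1,3)
l=np.vstack([X.reshape(-1,3) for X in (W,S)])
l=l[(l[:,2]>.1)&(l[:,2]<.205)&(l[:,0]>.54)&(l[:,0]<.65)&(l[:,1]>0.0)&(l[:,1]<.18)]
th=np.arctan(np.polyfit(l[:,1],l[:,0],1)[0]); print(len(l))
# shaker / kettle / teapot extents
for nm,b in (('shaker',(.63,.76,.05,.16)),('kettle',(.44,.7,-.33,-.05)),('teapot',(.4,.65,.23,.5))):
    Q=P[(P[:,2]>.03)&(P[:,0]>b[0])&(P[:,0]<b[1])&(P[:,1]>b[2])&(P[:,1]<b[3])]
    print(nm,Q.min(0),Q.max(0))
E
```

```text
top 804 ((529.55126953125, 82.29169464111328), (114.85527038574219, 158.43893432617188), 7.132942199707031) 0.07456187754009036
lid top 624 [0.62122051 0.09431217 0.20371148] [-0.12307887  0.63282835] 0.014737242440436712 0.17424836490230738 0.21742342755721178
side 881 ((530.8404541015625, 83.03478240966797), (120.63595581054688, 163.049560546875), 8.993330955505371) 0.07349723527459506
lid top 555 [0.62137668 0.08553467 0.20116459] [-0.13016416  0.63251022] 0.01451695194716962 0.1759411190920942 0.2101464017674915
3721
shaker [0.63035891 0.05123992 0.03206557] [0.70907793 0.14428828 0.21403524]
kettle [ 0.50586018 -0.24435794  0.03019366] [ 0.62770978 -0.1083802   0.16238613]
teapot [0.43528087 0.3116824  0.03040081] [0.57870014 0.4494964  0.12034066]
```

Bin frame: centre (0.530, 0.082), yaw 7.1°. With tool yaw 97.1°, tool x is bin +y, tool y is bin +x, and tool z is down. The lid starts at about 1.85 rad. Plan: go behind the lid with the fingers closed, push it past balance, hop over it, catch it in front with the finger backs, then follow the lip's arc down.

Call:
{"api": "step_arm", "payload": {
  "moves": [
    {"linear": [0,0,-0.012],"spin": 0.1466,"hand": 0},
    {"linear": [0,0,-0.012],"spin": 0.1466,"hand": 0},
    {"linear": [0,0,-0.012],"spin": 0.1466,"hand": 0},
    {"linear": [0,0,-0.012],"spin": 0.1466,"hand": 0},
    {"linear": [0,0,-0.012],"spin": 0.1466,"hand": 0},
    {"linear": [0,0,-0.012],"spin": 0.1466,"hand": 0},
    {"linear": [0,0,-0.012],"spin": 0.1466,"hand": 0},
    {"linear": [0,0,0],"spin": 0.1466,"hand": 0},
    {"linear": [-0.0367,0.0317,0],"hand": 0},
    {"linear": [-0.0367,0.0317,0],"hand": 0},
    {"linear": [-0.0367,0.0317,0],"hand": 0},
    {"linear": [-0.0367,0.0317,0],"hand": 0},
    {"linear": [-0.0367,0.0317,0],"hand": 0},
    {"linear": [-0.0367,0.0317,0],"hand": 0},
    {"linear": [-0.0367,0.0317,0],"hand": 0},
    {"linear": [-0.0367,0.0317,0],"hand": 0},
    {"linear": [-0.0367,0.0317,0],"hand": 0},
    {"linear": [-0.0367,0.0317,0],"hand": 0},
    {"linear": [0,0,0],"hand": 0},
    {"linear": [0,0,0],"hand": 0}
  ],
  "force": 20
}}

```text
validation failed for argument at $.mo...
```

Call:
{"api": "step_arm", "payload": {
  "moves": [
    {"linear": [0,0,-0.012],"spin": 0.1466,"hand": 0},
    {"linear": [0,0,-0.012],"spin": 0.1466,"hand": 0},
    {"linear": [0,0,-0.012],"spin": 0.1466,"hand": 0},
    {"linear": [0,0,-0.012],"spin": 0.1466,"hand": 0},
    {"linear": [0,0,-0.012],"spin": 0.1466,"hand": 0},
    {"linear": [0,0,-0.012],"spin": 0.1466,"hand": 0},
    {"linear": [0,0,-0.012],"spin": 0.1466,"hand": 0},
    {"linear": [0,0,0],"spin": 0.1466,"hand": 0},
    {"linear": [-0.0367,0.0317,0],"spin": 0,"hand": 0},
    {"linear": [-0.0367,0.0317,0],"spin": 0,"hand": 0},
    {"linear": [-0.0367,0.0317,0],"spin": 0,"hand": 0},
    {"linear": [-0.0367,0.0317,0],"spin": 0,"hand": 0},
    {"linear": [-0.0367,0.0317,0],"spin": 0,"hand": 0},
    {"linear": [-0.0367,0.0317,0],"spin": 0,"hand": 0},
    {"linear": [-0.0367,0.0317,0],"spin": 0,"hand": 0},
    {"linear": [-0.0367,0.0317,0],"spin": 0,"hand": 0},
    {"linear": [-0.0367,0.0317,0],"spin": 0,"hand": 0},
    {"linear": [-0.0367,0.0317,0],"spin": 0,"hand": 0}
  ],
  "force": 20
}}

```text
time: 1.9
ee_pos: [0.5164, 0.227, 0.2783]
eef_rot: [-180.0, -0.0, 97.1]
wrist_force: [0.9, 1.6, -0.2]
gripper_width: 0.0001
```

Call:
{"api": "step_arm", "payload": {
  "moves": [
    {"linear": [-0.0296,0.0253,0],"spin": 0,"hand": 0},
    {"linear": [-0.0296,0.0253,0],"spin": 0,"hand": 0},
    {"linear": [-0.0296,0.0253,0],"spin": 0,"hand": 0},
    {"linear": [-0.0296,0.0253,0],"spin": 0,"hand": 0},
    {"linear": [-0.0296,0.0253,0],"spin": 0,"hand": 0},
    {"linear": [0,0,0.028],"spin": 0,"hand": 0},
    {"linear": [0,0,0.028],"spin": 0,"hand": 0},
    {"linear": [0,0,0.028],"spin": 0,"hand": 0},
    {"linear": [0,0,0.026],"spin": 0,"hand": 0},
    {"linear": [0,0,0],"spin": 0,"hand": 0},
    {"linear": [0,0,0],"spin": 0,"hand": 0}
  ],
  "force": 20
}}

```text
time: 3.0
ee_pos: [0.659, 0.0975, 0.1683]
eef_rot: [-179.9, -0.0, 97.1]
wrist_force: [0.7, -0.1, 0.5]
gripper_width: 0.0002
```

```bash
cat >> h.py <<'E'
B=Ro.from_euler('z',7.1,degrees=True).as_matrix(); O=np.array([.530,.082,0])
def bin_(p): return (np.asarray(p)-O)@B
def show(n,name,box,k):
    c=grab(n);x0,y0,x1,y1=box
    cv2.imwrite(f'pics/{name}.png',cv2.resize(c['frame'][y0:y1,x0:x1],None,fx=k,fy=k,interpolation=cv2.INTER_CUBIC)[...,::-1]); return c
def lidangle(c,ylo=-.075,yhi=-.03):
    P=bin_(cloud(c).reshape(-1,3)); P=P[(P[:,1]>ylo)&(P[:,1]<yhi)&(P[:,2]>.09)&(P[:,0]>-.12)&(P[:,0]<.13)]
    a=np.degrees(0)+np.arctan2(P[:,2]-.075,.055-P[:,0]); return len(P),np.percentile(a,[10,50,90]).round(3),P[:,2].max().round(3)
E
python3 - <<'E'
from h import *
s=arm.sense(); print(bin_(s['ee_pos']),s['wrist_force'])
c=show('side','s2',(270,60,470,210),4)
print(lidangle(c))
P=bin_(cloud(c).reshape(-1,3))
q=P[(P[:,0]>.06)&(P[:,0]<.2)&(abs(P[:,1])<.04)&(P[:,2]>.17)&(P[:,2]<.21)]
q=P[(P[:,0]>.105)&(P[:,0]<.2)&(abs(P[:,1])<.04)&(P[:,2]>.15)&(P[:,2]<.21)]
print(q.min(0),q.max(0),len(q))
E
```

```text
[ 0.1299332  -0.00059827  0.16826429] [ 0.74949293 -0.1465292   0.4865518 ]
(1935, array([1.728, 1.783, 1.847]), np.float64(0.496))
[ 0.12080263 -0.01305515  0.20349345] [0.14074801 0.00269186 0.20950046] 20
```

View pics/s2.png

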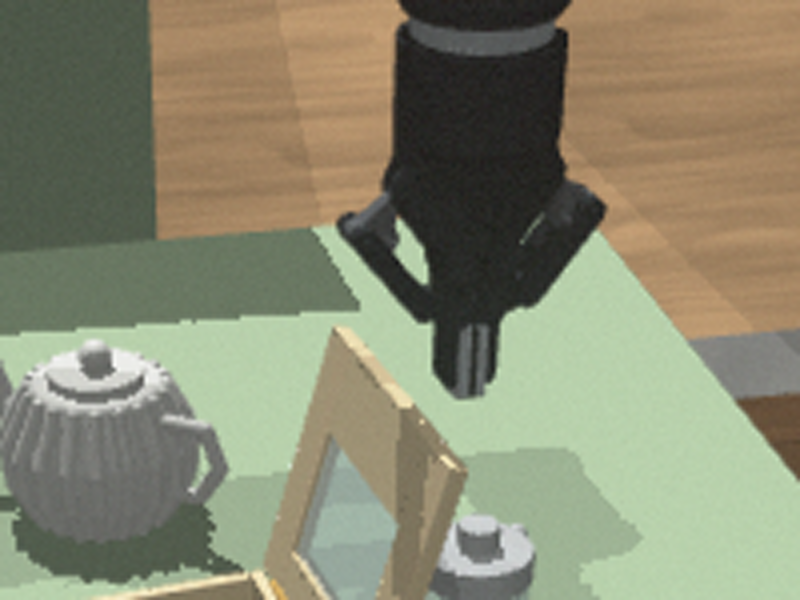

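The fingers, closed and vertical, hang at crop (465,390) behind the lid's free edge (405,400). The shaker (490,540) is well below the tips. Next I push the lid forward slowly.

Call:
{"api": "step_arm", "payload": {
  "moves": [
    {"linear": [0,0,-0.012],"spin": 0,"hand": 0},
    {"linear": [0,-0.008,0],"spin": 0,"hand": 0},
    {"linear": [0,-0.005,0],"spin": 0,"hand": 0},
    {"linear": [0,-0.005,0],"spin": 0,"hand": 0},
    {"linear": [0,-0.005,0],"spin": 0,"hand": 0},
    {"linear": [0,-0.005,0],"spin": 0,"hand": 0},
    {"linear": [0,-0.005,0],"spin": 0,"hand": 0},
    {"linear": [0,-0.005,0],"spin": 0,"hand": 0}
  ],
  "force": 20
}}

```text
time: 3.85
ee_pos: [0.6211, 0.0927, 0.1805]
eef_rot: [-180.0, -0.0, 97.1]
wrist_force: [0.7, 0.3, 0.5]
gripper_width: 0.0001
```

```bash
cat >> h.py <<'E'
def lidplane(c):
    # robust slope of the lid strip (inner face) seen by the camera, near-side strip
    P=bin_(cloud(c).reshape(-1,3)); P=P[(P[:,1]>-.079)&(P[:,1]<-.045)&(P[:,2]>.085)&(P[:,2]<.23)&(P[:,0]>-.12)&(P[:,0]<.13)]
    r=np.hypot(P[:,2]-.075,.055-P[:,0]); P=P[(r>.05)&(r<.15)]
    a=np.arctan2(P[:,2]-.075,.055-P[:,0]); h,e=np.histogram(a,np.arange(0,2,.02)); i=h.argsort()[-3:]
    return len(P),e[i].round(2),h[i],np.percentile(a,[5,50,95]).round(3),P.max(0).round(3),P.min(0).round(3)
E
python3 - <<'E'
from h import *
s=arm.sense(); print(bin_(s['ee_pos']),s['wrist_force'],s['time'])
print('before',lidplane(load('top')),lidplane(load('side')))
print('now',lidplane(grab('side')))
E
```

```text
[ 0.09174744 -0.00063181  0.18054669] [0.68918721 0.25384237 0.46154694] 3.85
before (346, array([1.84, 1.8 , 1.82]), array([ 56,  66, 169]), array([1.802, 1.83 , 1.885]), array([ 0.1  , -0.045,  0.217]), array([ 0.066, -0.079,  0.124])) (570, array([1.8 , 1.84, 1.82]), array([ 52, 106, 242]), array([1.812, 1.839, 1.922]), array([ 0.1  , -0.045,  0.209]), array([ 0.066, -0.079,  0.121]))
now (570, array([1.8 , 1.84, 1.82]), array([ 54, 119, 230]), array([1.814, 1.84 , 1.927]), array([ 0.101, -0.045,  0.21 ]), array([ 0.067, -0.079,  0.122]))
```

The lid hasn't moved and I see no contact force, though the pose says the fingers should be touching it. I'll look.

```bash
python3 - <<'E'
from h import *
c=show('side','s3',(270,60,470,210),4)
def proj(c,p):
    f=240/np.tan(np.radians(c['fov_y'])/2)
    q=Ro.from_euler('xyz',c['rotation'],degrees=True).as_matrix().T@(np.asarray(p)-c['origin']); return c['cx']+f*q[0]/-q[2],c['cy']-f*q[1]/-q[2]
s=arm.sense(); print(s['ee_pos'],proj(c,s['ee_pos']),s['time'])
print('s2 tcp',proj(c,[.659,.0975,.1683]))
t=grab('top'); print('top',proj(t,s['ee_pos']))
cv2.imwrite('pics/t3.png',cv2.resize(t['frame'][120:270,230:430],None,fx=4,fy=4)[...,::-1])
E
```

```text
[0.62073729 0.0927006  0.18061841] (np.float64(366.7315197956031), np.float64(171.44522193625534)) 3.95
s2 tcp (np.float64(385.1111826700513), np.float64(174.0244092863526))
top (np.float64(308.8063417642243), np.float64(185.1549785320829))
```

View pics/s3.png

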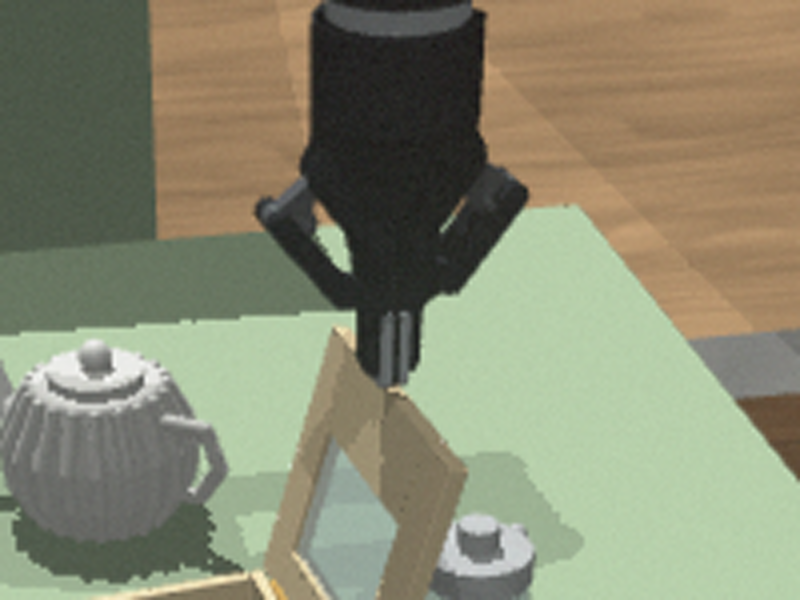

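The real finger tip appears at image (368,156), while the reported TCP projects to (367,171). So the finger tips are about 35 mm higher than ee_pos says, and the depth readings at the previous pose agree (0.2035 against 0.168). The fingers passed over the lid without touching it. I'll back up, go 36 mm lower and push again.

Call:
{"api": "step_arm", "payload": {
  "moves": [
    {"linear": [0,0.04,0],"spin": 0,"hand": 0},
    {"linear": [0,0,0],"spin": 0,"hand": 0},
    {"linear": [0,0,0.018],"spin": 0,"hand": 0},
    {"linear": [0,0,0.018],"spin": 0,"hand": 0},
    {"linear": [0,0,0],"spin": 0,"hand": 0},
    {"linear": [0,-0.01,0],"spin": 0,"hand": 0},
    {"linear": [0,-0.005,0],"spin": 0,"hand": 0},
    {"linear": [0,-0.005,0],"spin": 0,"hand": 0},
    {"linear": [0,-0.005,0],"spin": 0,"hand": 0},
    {"linear": [0,-0.005,0],"spin": 0,"hand": 0},
    {"linear": [0,-0.005,0],"spin": 0,"hand": 0},
    {"linear": [0,-0.005,0],"spin": 0,"hand": 0}
  ],
  "force": 20
}}

```text
time: 5.2
ee_pos: [0.6213, 0.0927, 0.1449]
eef_rot: [180.0, 0.0, 97.1]
wrist_force: [1.5, 0.4, 0.9]
gripper_width: 0.0
```

```bash
python3 - <<'E'
from h import *
s=arm.sense(); print(bin_(s['ee_pos']),s['wrist_force'],s['time'])
c=grab('side');print('now',lidplane(c))
P=bin_(cloud(c).reshape(-1,3)); a=s['ee_pos']; b=bin_(a)
q=P[(abs(P[:,0]-b[0])<.03)&(abs(P[:,1]-b[1])<.03)&(P[:,2]>.15)&(P[:,2]<.3)]
for z in (.17,.18,.19,.2,.21,.22,.23,.24,.25,.26):
    k=q[abs(q[:,2]-z)<.005]
    if len(k): print(z,len(k),k[:,0].min().round(4),k[:,0].max().round(4))
E
```

```text
[ 0.0919561  -0.00064198  0.14493973] [1.53087345 0.44766562 0.89433507] 5.2
now (515, array([1.68, 1.66, 1.64]), array([ 51,  92, 220]), array([1.638, 1.661, 1.746]), array([ 0.077, -0.045,  0.214]), array([ 0.057, -0.079,  0.124]))
0.17 35 0.062 0.0647
0.18 50 0.0626 0.0968
0.19 86 0.0631 0.1038
0.2 98 0.0635 0.1036
0.21 158 0.0658 0.1046
0.22 70 0.0673 0.1108
0.23 170 0.0626 0.1216
0.24 127 0.0627 0.1219
0.25 107 0.0731 0.1214
0.26 117 0.0646 0.1157
```

Call:
{"api": "step_arm", "payload": {
  "moves": [
    {"linear": [0,-0.004,0],"spin": 0,"hand": 0},
    {"linear": [0,-0.004,0],"spin": 0,"hand": 0},
    {"linear": [0,-0.004,0],"spin": 0,"hand": 0},
    {"linear": [0,-0.004,0],"spin": 0,"hand": 0},
    {"linear": [0,-0.004,0],"spin": 0,"hand": 0},
    {"linear": [0,-0.004,0],"spin": 0,"hand": 0}
  ],
  "force": 20
}}

```text
time: 5.85
ee_pos: [0.5976, 0.0898, 0.1447]
eef_rot: [180.0, -0.0, 97.1]
wrist_force: [-0.0, 0.1, 0.9]
gripper_width: -0.0002
```

```bash
cat > st.py <<'E'
from h import *
s=arm.sense(); print(bin_(s['ee_pos']).round(4),s['wrist_force'].round(2),s['time'])
c=grab('side');print(lidplane(c))
E
python3 st.py
```

```text
[ 0.068  -0.0006  0.1447] [-0.04  0.11  0.93] 5.85
(448, array([1.52, 1.48, 1.46]), array([ 53,  61, 180]), array([1.453, 1.481, 1.564]), array([ 0.058, -0.045,  0.216]), array([ 0.041, -0.079,  0.125]))
```

Call:
{"api": "step_arm", "payload": {
  "moves": [
    {"linear": [0,-0.004,0],"spin": 0,"hand": 0},
    {"linear": [0,-0.004,0],"spin": 0,"hand": 0},
    {"linear": [0,0.004,-0.03],"spin": 0,"hand": 0},
    {"linear": [0,0,-0.03],"spin": 0,"hand": 0},
    {"linear": [0,-0.039,0],"spin": 0,"hand": 0},
    {"linear": [0,-0.04,0],"spin": 0,"hand": 0},
    {"linear": [0,-0.041,0],"spin": 0,"hand": 0}
  ],
  "force": 20
}}

```text
time: 6.6
ee_pos: [0.4733, 0.0743, 0.2047]
eef_rot: [-180.0, 0.0, 97.1]
wrist_force: [0.6, -0.4, -1.4]
gripper_width: -0.0
```

```bash
python3 st.py
```

```text
[-0.0572 -0.0007  0.2047] [ 0.55 -0.35 -1.42] 6.6
(387, array([1.36, 1.38, 1.34]), array([ 54,  56, 120]), array([1.333, 1.369, 1.447]), array([ 0.052, -0.045,  0.215]), array([ 0.024, -0.079,  0.124]))
```

Call:
{"api": "step_arm", "payload": {
  "moves": [
    {"linear": [0,0,0.03],"spin": 0,"hand": 0},
    {"linear": [0,0,0.03],"spin": 0,"hand": 0},
    {"linear": [0,0,0.03],"spin": 0,"hand": 0},
    {"linear": [0,0,0],"spin": 0,"hand": 0},
    {"linear": [0,0,0],"spin": 0,"hand": 0}
  ],
  "force": 20
}}

```text
time: 7.15
ee_pos: [0.4744, 0.0744, 0.1147]
eef_rot: [-179.9, -0.0, 97.1]
wrist_force: [0.0, 0.2, 1.0]
gripper_width: -0.0003
```

```bash
python3 st.py
```

```text
[-0.0561 -0.0007  0.1147] [0.   0.18 0.98] 7.15
(365, array([1.32, 1.3 , 1.28]), array([ 55,  56, 111]), array([1.277, 1.316, 1.391]), array([ 0.048, -0.045,  0.213]), array([ 0.017, -0.079,  0.124]))
```

Call:
{"api": "step_arm", "payload": {
  "moves": [
    {"linear": [0,0,0],"spin": 0,"hand": 0},
    {"linear": [0,0,0],"spin": 0,"hand": 0},
    {"linear": [0,0,0],"spin": 0,"hand": 0},
    {"linear": [0,0,0],"spin": 0,"hand": 0},
    {"linear": [0,0,0],"spin": 0,"hand": 0},
    {"linear": [0,0,0],"spin": 0,"hand": 0},
    {"linear": [0,0,0],"spin": 0,"hand": 0},
    {"linear": [0,0,0],"spin": 0,"hand": 0},
    {"linear": [0,0,0],"spin": 0,"hand": 0},
    {"linear": [0,0,0],"spin": 0,"hand": 0},
    {"linear": [0,0,0],"spin": 0,"hand": 0},
    {"linear": [0,0,0],"spin": 0,"hand": 0},
    {"linear": [0,0,0],"spin": 0,"hand": 0},
    {"linear": [0,0,0],"spin": 0,"hand": 0},
    {"linear": [0,0,0],"spin": 0,"hand": 0},
    {"linear": [0,0,0],"spin": 0,"hand": 0},
    {"linear": [0,0,0],"spin": 0,"hand": 0},
    {"linear": [0,0,0],"spin": 0,"hand": 0}
  ]
}}

```text
time: 9.0
ee_pos: [0.4748, 0.0745, 0.1147]
eef_rot: [180.0, 0.0, 97.1]
wrist_force: [-0.2, -0.7, 0.0]
gripper_width: -0.0
```

```bash
cat >> st.py <<'E'
# lid surface from top camera (outer face visible once falling): outer plane fit
t=grab('top'); P=bin_(cloud(t).reshape(-1,3)); P=P[(P[:,1]>-.075)&(P[:,1]<-.05)&(P[:,2]>.078)&(P[:,2]<.23)&(P[:,0]>-.12)&(P[:,0]<.09)]
m,b=np.polyfit(P[:,0],P[:,2],1); print('top fit angle',np.arctan(-m).round(3),len(P))
u=t['z_map']; r=P[:,0].min(); print('lip xmin',r.round(4),'zmax',P[:,2].max().round(4))
E
python3 st.py
```

```text
[-0.0557 -0.0007  0.1147] [-0.16 -0.74  0.01] 9.0
(364, array([0.88, 0.9 , 0.92]), array([54, 62, 73]), array([0.852, 0.912, 0.986]), array([ 0.028, -0.046,  0.188]), array([-0.038, -0.079,  0.112]))
top fit angle 0.662 89
lip xmin -0.0563 zmax 0.1731
```

Call:
{"api": "step_arm", "payload": {
  "moves": [
    {"linear": [0,0,0],"spin": 0,"hand": 0},
    {"linear": [0,0,0],"spin": 0,"hand": 0},
    {"linear": [0,0,0],"spin": 0,"hand": 0},
    {"linear": [0,0,0],"spin": 0,"hand": 0},
    {"linear": [0,0,0],"spin": 0,"hand": 0},
    {"linear": [0,0,0],"spin": 0,"hand": 0}
  ]
}}

```text
time: 9.7
ee_pos: [0.4747, 0.0744, 0.1147]
eef_rot: [-180.0, -0.0, 97.1]
wrist_force: [-1.0, -0.3, 0.4]
gripper_width: 0.0002
```

```bash
python3 st.py; python3 - <<'E'
from h import *
show('side','s4',(270,90,430,250),4)
E
```

```text
[-0.0558 -0.0007  0.1147] [-1.02 -0.34  0.43] 9.7
(396, array([0.84, 0.88, 0.86]), array([53, 70, 79]), array([0.805, 0.871, 0.946]), array([ 0.027, -0.045,  0.183]), array([-0.043, -0.079,  0.112]))
top fit angle 0.818 90
lip xmin -0.0268 zmax 0.1762
```

View pics/s4.png

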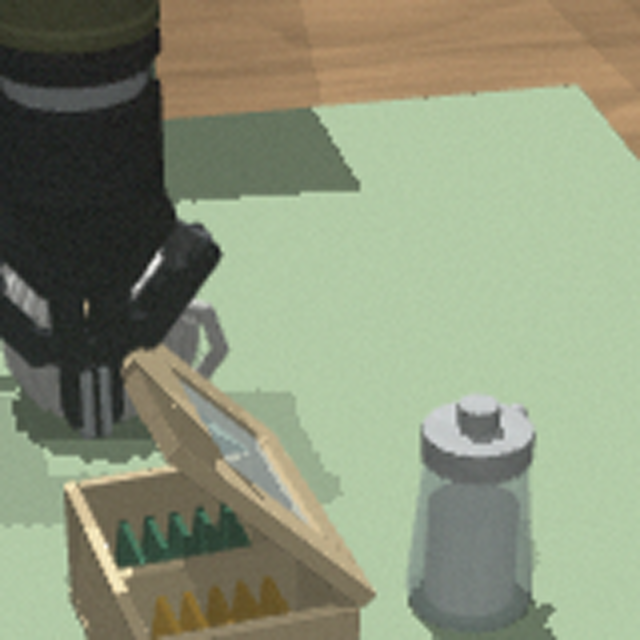

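The lid rests still at about 0.81 rad. Its lip, crop (130,365), lies against the finger back, with the tip at (95,430). I hold it a little longer, then lower along the lip's arc.

Call:
{"api": "step_arm", "payload": {
  "moves": [
    {"linear": [0,0,0],"spin": 0,"hand": 0},
    {"linear": [0,0,0],"spin": 0,"hand": 0},
    {"linear": [0,0,0],"spin": 0,"hand": 0},
    {"linear": [0,0,0],"spin": 0,"hand": 0},
    {"linear": [0,0,0],"spin": 0,"hand": 0},
    {"linear": [0,0,0],"spin": 0,"hand": 0},
    {"linear": [0,0,0],"spin": 0,"hand": 0},
    {"linear": [0,0,0],"spin": 0,"hand": 0},
    {"linear": [0,-0.0024,0.0025],"spin": 0,"hand": 0},
    {"linear": [0,-0.0024,0.0025],"spin": 0,"hand": 0},
    {"linear": [0,-0.0024,0.0025],"spin": 0,"hand": 0},
    {"linear": [0,-0.0024,0.0026],"spin": 0,"hand": 0},
    {"linear": [0,-0.0022,0.0027],"spin": 0,"hand": 0},
    {"linear": [0,-0.0022,0.0028],"spin": 0,"hand": 0},
    {"linear": [0,-0.0021,0.0028],"spin": 0,"hand": 0},
    {"linear": [0,-0.0021,0.0028],"spin": 0,"hand": 0},
    {"linear": [0,-0.0019,0.0029],"spin": 0,"hand": 0},
    {"linear": [0,-0.0019,0.003],"spin": 0,"hand": 0},
    {"linear": [0,-0.0018,0.003],"spin": 0,"hand": 0},
    {"linear": [0,-0.0018,0.003],"spin": 0,"hand": 0}
  ]
}}

```text
time: 11.85
ee_pos: [0.449, 0.0712, 0.0813]
eef_rot: [-180.0, 0.0, 97.1]
wrist_force: [-2.5, -0.6, 0.2]
gripper_width: 0.0004
```

```bash
python3 st.py
```

```text
[-0.0818 -0.0007  0.0813] [-2.53 -0.64  0.19] 11.85
(531, array([0.6 , 0.58, 0.56]), array([ 70, 116, 118]), array([0.51 , 0.579, 0.649]), array([ 0.015, -0.045,  0.153]), array([-0.069, -0.079,  0.099]))
top fit angle 0.51 293
lip xmin -0.0487 zmax 0.1441
```

Call:
{"api": "step_arm", "payload": {
  "moves": [
    {"linear": [0,-0.0016,0.0031],"spin": 0,"hand": 0},
    {"linear": [0,-0.0016,0.0031],"spin": 0,"hand": 0},
    {"linear": [0,-0.0015,0.0031],"spin": 0,"hand": 0},
    {"linear": [0,-0.0015,0.0032],"spin": 0,"hand": 0},
    {"linear": [0,-0.001,0.0026],"spin": 0,"hand": 0},
    {"linear": [0,-0.001,0.0026],"spin": 0,"hand": 0},
    {"linear": [0,-0.001,0.0026],"spin": 0,"hand": 0},
    {"linear": [0,-0.0009,0.0026],"spin": 0,"hand": 0},
    {"linear": [0,-0.0009,0.0026],"spin": 0,"hand": 0}
  ]
}}

```text
time: 12.85
ee_pos: [0.4378, 0.0699, 0.0557]
eef_rot: [-179.9, -0.0, 97.1]
wrist_force: [-6.3, -0.3, -0.5]
gripper_width: 0.0001
```

```bash
python3 st.py
```

```text
[-0.093  -0.0007  0.0557] [-6.33 -0.3  -0.54] 12.85
(594, array([0.4 , 0.36, 0.38]), array([ 73, 102, 161]), array([0.314, 0.385, 0.459]), array([ 0.011, -0.045,  0.128]), array([-0.08 , -0.079,  0.089]))
top fit angle 0.307 362
lip xmin -0.0449 zmax 0.1184
```

Call:
{"api": "step_arm", "payload": {
  "moves": [
    {"linear": [0,-0.0012,0.0027],"spin": 0,"hand": 0},
    {"linear": [0,-0.001,0.0027],"spin": 0,"hand": 0},
    {"linear": [0,-0.0008,0.0027],"spin": 0,"hand": 0},
    {"linear": [0,-0.0007,0.0027],"spin": 0,"hand": 0},
    {"linear": [0,-0.0006,0.0027],"spin": 0,"hand": 0}
  ]
}}

```text
time: 13.45
ee_pos: [0.4342, 0.0694, 0.0424]
eef_rot: [180.0, -0.0, 97.1]
wrist_force: [-3.7, -0.3, -0.1]
gripper_width: 0.0003
```

```bash
python3 st.py
```

```text
[-0.0966 -0.0007  0.0424] [-3.73 -0.27 -0.09] 13.45
(589, array([0.3 , 0.26, 0.28]), array([ 87,  92, 169]), array([0.226, 0.29 , 0.364]), array([ 0.009, -0.045,  0.115]), array([-0.084, -0.079,  0.085]))
top fit angle 0.222 391
lip xmin -0.0465 zmax 0.1091
```

Call:
{"api": "step_arm", "payload": {
  "moves": [
    {"linear": [0,-0.0004,0.0023],"spin": 0,"hand": 0},
    {"linear": [0,-0.0004,0.0023],"spin": 0,"hand": 0},
    {"linear": [0,-0.0003,0.0023],"spin": 0,"hand": 0}
  ]
}}

```text
time: 13.85
ee_pos: [0.4329, 0.0692, 0.0355]
eef_rot: [-180.0, 0.0, 97.1]
wrist_force: [-4.5, -0.6, 0.3]
gripper_width: -0.0001
```

```bash
python3 st.py
```

```text
[-0.0979 -0.0007  0.0355] [-4.45 -0.6   0.31] 13.85
(628, array([0.26, 0.24, 0.22]), array([ 67, 135, 161]), array([0.172, 0.24 , 0.319]), array([ 0.008, -0.045,  0.109]), array([-0.085, -0.079,  0.085]))
top fit angle 0.163 397
lip xmin -0.0483 zmax 0.1034
```

Call:
{"api": "step_arm", "payload": {
  "moves": [
    {"linear": [0,-0.0002,0.0018],"spin": 0,"hand": 0},
    {"linear": [0,-0.0002,0.0018],"spin": 0,"hand": 0},
    {"linear": [0,-0.0002,0.0018],"spin": 0,"hand": 0},
    {"linear": [0,-0.0001,0.0018],"spin": 0,"hand": 0}
  ]
}}

```text
time: 14.35
ee_pos: [0.4318, 0.0691, 0.0283]
eef_rot: [-179.9, 0.0, 97.1]
wrist_force: [-5.6, -0.6, 0.3]
gripper_width: -0.0001
```

```bash
python3 st.py
```

```text
[-0.099  -0.0007  0.0283] [-5.64 -0.58  0.35] 14.35
(611, array([0.2 , 0.16, 0.18]), array([ 89, 109, 169]), array([0.125, 0.19 , 0.271]), array([ 0.007, -0.045,  0.102]), array([-0.087, -0.079,  0.085]))
top fit angle 0.122 405
lip xmin -0.0527 zmax 0.0994
```

Call:
{"api": "step_arm", "payload": {
  "moves": [
    {"linear": [0,-0.0002,0.0015],"spin": 0,"hand": 0},
    {"linear": [0,-0.0001,0.0015],"spin": 0,"hand": 0},
    {"linear": [0,-0.0001,0.0015],"spin": 0,"hand": 0},
    {"linear": [0,-0.0001,0.0015],"spin": 0,"hand": 0}
  ]
}}

```text
time: 14.85
ee_pos: [0.4312, 0.069, 0.0223]
eef_rot: [-179.9, -0.0, 97.1]
wrist_force: [-5.6, -0.5, -0.6]
gripper_width: 0.0002
```

```bash
python3 st.py
```

```text
[-0.0996 -0.0007  0.0223] [-5.6  -0.5  -0.64] 14.85
(562, array([0.16, 0.12, 0.14]), array([ 91, 112, 161]), array([0.105, 0.153, 0.225]), array([ 0.006, -0.045,  0.095]), array([-0.087, -0.079,  0.085]))
top fit angle 0.067 411
lip xmin -0.0546 zmax 0.0956
```

Call:
{"api": "step_arm", "payload": {
  "moves": [
    {"linear": [0,-0.0001,0.0012],"spin": 0,"hand": 0},
    {"linear": [0,-0.0001,0.0012],"spin": 0,"hand": 0},
    {"linear": [0,-0.0001,0.0012],"spin": 0,"hand": 0},
    {"linear": [0,0,0.0012],"spin": 0,"hand": 0}
  ]
}}

```text
time: 15.35
ee_pos: [0.4309, 0.069, 0.0175]
eef_rot: [-179.9, -0.0, 97.1]
wrist_force: [-6.0, -1.7, -0.9]
gripper_width: -0.0001
```

```bash
python3 st.py
```

```text
[-0.0999 -0.0007  0.0175] [-6.01 -1.65 -0.86] 15.35
(464, array([0.08, 0.12, 0.1 ]), array([ 60, 106, 153]), array([0.092, 0.122, 0.194]), array([ 0.006, -0.045,  0.091]), array([-0.087, -0.079,  0.085]))
top fit angle 0.033 414
lip xmin -0.0544 zmax 0.0948
```

Call:
{"api": "step_arm", "payload": {
  "moves": [
    {"linear": [0,0,0.001],"spin": 0,"hand": 0},
    {"linear": [0,0,0.001],"spin": 0,"hand": 0},
    {"linear": [0,0,0.0008],"spin": 0,"hand": 0},
    {"linear": [0,0,0.0007],"spin": 0,"hand": 0},
    {"linear": [0,0,0.0007],"spin": 0,"hand": 0},
    {"linear": [0,0,0.0007],"spin": 0,"hand": 0}
  ]
}}

```text
time: 16.05
ee_pos: [0.4306, 0.069, 0.0126]
eef_rot: [-179.9, -0.0, 97.1]
wrist_force: [-6.6, -0.9, 0.4]
gripper_width: -0.0002
```

```bash
python3 st.py
```

```text
[-0.1002 -0.0007  0.0126] [-6.56 -0.9   0.37] 16.05
(104, array([0.06, 0.1 , 0.08]), array([17, 26, 33]), array([0.074, 0.1  , 0.186]), array([ 0.006, -0.045,  0.087]), array([-0.086, -0.079,  0.085]))
top fit angle -0.001 411
lip xmin -0.0587 zmax 0.0914
```

Call:
{"api": "step_arm", "payload": {
  "moves": [
    {"linear": [0,0,0.0006],"spin": 0,"hand": 0},
    {"linear": [0,0,0.0006],"spin": 0,"hand": 0},
    {"linear": [0,0,0.0006],"spin": 0,"hand": 0},
    {"linear": [0,0,0.0006],"spin": 0,"hand": 0},
    {"linear": [0,0,0],"spin": 0,"hand": 0}
  ]
}}

```text
time: 16.65
ee_pos: [0.4306, 0.069, 0.0107]
eef_rot: [-179.9, -0.0, 97.1]
wrist_force: [-7.5, -1.0, 4.6]
gripper_width: 0.0001
```

```bash
python3 st.py; python3 - <<'E'
from h import *
show('side','s5',(250,120,410,280),4)
E
```

```text
[-0.1002 -0.0006  0.0107] [-7.51 -1.02  4.6 ] 16.65
(94, array([0.06, 0.1 , 0.08]), array([12, 19, 31]), array([0.076, 0.102, 0.19 ]), array([ 0.005, -0.045,  0.087]), array([-0.088, -0.079,  0.085]))
top fit angle -0.004 412
lip xmin -0.0589 zmax 0.0926
```

View pics/s5.png

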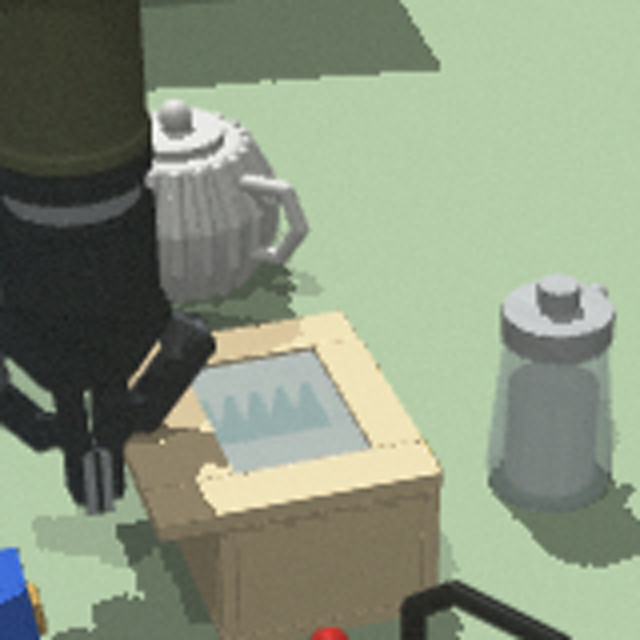

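Shut: the lid is level on the rim and the vertical force is now +4.6 N, so it is seated. I back off in −x, then go up.

Call:
{"api": "step_arm", "payload": {
  "moves": [
    {"linear": [0,-0.001,0],"spin": 0,"hand": 0},
    {"linear": [0,-0.003,0],"spin": 0,"hand": 0},
    {"linear": [0,-0.008,0],"spin": 0,"hand": 0},
    {"linear": [0,0,0],"spin": 0,"hand": 0},
    {"linear": [0,0,-0.03],"spin": 0,"hand": 0},
    {"linear": [0,0,-0.04],"spin": 0,"hand": 0},
    {"linear": [0,0,-0.04],"spin": 0,"hand": 0},
    {"linear": [0,0,-0.04],"spin": 0,"hand": 0},
    {"linear": [0,0,0],"spin": 0,"hand": 0},
    {"linear": [0,0,0],"spin": 0,"hand": 0},
    {"linear": [0,0,0],"spin": 0,"hand": 0}
  ]
}}

```text
time: 17.9
ee_pos: [0.419, 0.0675, 0.1595]
eef_rot: [-179.9, -0.0, 97.1]
wrist_force: [-0.3, 0.1, -0.2]
gripper_width: -0.0003
```

```bash
cp pics/top.npz /tmp/t_.npz; python3 st.py; python3 - <<'E'
from h import *
c=show('side','s6',(140,100,440,380),2)
P=bin_(cloud(c).reshape(-1,3)); W=cloud(load('top')).reshape(-1,3)
for nm,b in (('shaker',(.66,.76,.05,.16)),('kettle',(.44,.7,-.33,-.05)),('teapot',(.4,.65,.23,.5))):
    Q=W[(W[:,2]>.03)&(W[:,0]>b[0])&(W[:,0]<b[1])&(W[:,1]>b[2])&(W[:,1]<b[3])]; print(nm,Q.min(0).round(3),Q.max(0).round(3))
E
```

```text
[-0.112  -0.0006  0.1595] [-0.26  0.05 -0.24] 17.9
(85, array([0.12, 0.1 , 0.08]), array([12, 22, 27]), array([0.075, 0.106, 0.171]), array([ 0.002, -0.045,  0.087]), array([-0.086, -0.078,  0.085]))
top fit angle 0.009 436
lip xmin -0.0735 zmax 0.0912
shaker [0.66  0.079 0.03 ] [0.709 0.144 0.127]
kettle [ 0.506 -0.243  0.03 ] [ 0.628 -0.108  0.161]
teapot [0.435 0.311 0.03 ] [0.578 0.449 0.118]
```

View pics/s6.png

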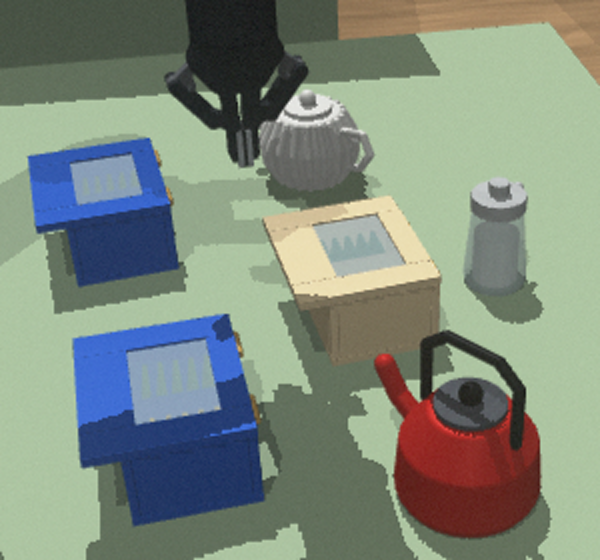

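The birch lid lies flat and shut around (350,250). The gripper is clear at (245,160), and the kettle, teapot and shaker stand where they were.

```bash
python3 -c "
from station import arm
print(arm.sign_off())"
```

```text
the job is handed in; nothing more can be done
None
```

The birch bin's lid is fully shut and the job is handed in at about 18 s, with the gripper clear and touching nothing.

- **Tip:** I pushed the lid forward past balance to about 1.4 rad with the closed fingers, then hopped over it.
- **Catch and hold:** It came to rest on the back of the fingers at about 0.81 rad. I held it there for at least about 1 s.
- **Lower:** I followed the lip's arc down at 0.25 rad/s or less, slowing to about 0.07 rad/s at the rim. The press was 4–7 N, peaking at about 8 N once it was seated, with no sign of a knock. Over the last stretch only friction on the lip carried the lid.

**Last checks:**
- The top camera's plane fit gave a lid angle of 0.009 rad, and the wrist force after backing off was about 0 N.
- The kettle and teapot measured within 2 mm of the start. The shaker's top-view limits were unchanged where I could compare them, and it looked unmoved in the last picture.

**What disagreed:** the finger tips were really about 35 mm higher than the reported TCP. My first push passed over the lid without touching it. I found this in the side view and corrected for it. In the last readings the side camera's angle estimate read too high, about 0.1 rad for the shut lid, so I relied on the top-view fit and the picture.

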